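# Isolate the lathe and hold its belt guard open

### The arm

A 6-joint arm with a two-finger parallel gripper is mounted at the origin on the work surface. World frame = base frame: x ahead of the robot, y to its left, z up, the work surface at z = 0. Lengths are in m, angles in rad, forces in N, time in s.
With the tool pointing down it reaches from about 0.375 to 0.975 m from the base axis. Payload 3.8 kg.
Tool frame: the origin (TCP) lies at the very end of the fingers, on their centre line; the grasp point (between the pads) lies 19 mm behind it (grip_point_offset is the distance from the TCP to the grasp point, in m); z points along the fingers, y is the line along which they close (so a half turn about z gives the same grasp; the last joint's range is limited). The gripper opens to 85 mm and grips with 20 to 120 N. Pads are 22 mm wide; open, the fingers measure 114 mm over their backs; the gripper's body (76 mm by 85 mm) begins 54 mm behind the grasp point. The pads swing forward as they close: fully open they stand 13 mm farther back than shut.
Start: joints at [-0.037, 0.264, 1.604, -0, 1.274, -0.037], TCP at [0.675, -0, 0.231] pointing down, gripper open.
Joint ranges: [-2.63, 2.63], [-0.94, 2.18], [0.31, 2.57], [-1.31, 4.45], [0, 2.66], [-2.55, 2.55]. Speed limits (rad/s): [2.57, 2.57, 3.14, 3.14, 3.14, 3.14].

### API

Orientations are given as a rotation vector (axis times angle).
In Python, from cell import observe, get_image, camera_info, finish_job, search_frame, silhouettes, grip_point_offset gives the robot as it stands.
- The arm moves only by the tool drive_tool, never from a script. Its argument "commands" is a list that holds one entry, the list of rows, each a list of 5 numbers: the shift along the tool's x, y, z in mm, then the turn about the tool's z in rad, then the opening, from 0 (shut) to 1 (fully open). In form: [[[tx, ty, tz, spin, fingers], ...]]. A call has 1 to 10 rows; each row is the pose to reach, as a shift and turn from the pose commanded when the call began, along the tool's axes at that moment; what a row does not reach only later rows make up. A row lasts 1/12 s, in which the tool goes at most 41.7 mm and 7.16 degrees, less where a joint would pass 70% of its speed; a pose out of reach is approached as far as the arm can. A call with a gripper value outside its range is refused whole. The fingers move at their own pace and stop on an object; "force" is the grip in N (left out, the last holds). Time passes only in rows, so rows that repeat a pose let the fingers close. It gives the time, the measured TCP pose, the force, the opening and the grip force at its end, in the units of the state.
- observe(): the state, without advancing time (a new reading comes with each control period).
- get_image(name): name is "scene" or "side" or "wrist"; returns the picture (420x560x3 uint8, red, green, blue); there is no depth.
- camera_info(name): a dict with "fx", "fy", "cx", "cy" (pixels), "k1" (the pictures are not rectified: a ray, as slopes to the right and down, at radius r is drawn at 1 + k1 r^2 times it, then the intrinsics apply), "R" (3x3) and "t" (3): a world point X has camera coordinates R X + t. Camera axes: x right, y down, z forward; pixel columns grow to the right and rows downward; lengths in m; the calibration is good to about 2 mm. A picture is of the moment at which its call begins: read the wrist's pose just before it. camera_info takes no time and is no camera call; for the wrist camera it gives the pose at the moment of the call.
- finish_job(): hands the job in; it is judged then, once.
Trained networks look in the newest picture that a camera, given by its name, has taken for a name from the list of things; names that differ only in an ending like _2 or _b are one class to them, and where a whole thing is asked for, a point or a joint stands for the part that bears it (a point fixed in the world has none). Each returns a list of dicts, best first, with "p" (0 to 1); they miss things now and then, are a little off and sometimes report something else, mostly with a low value. They report only what shows in the picture. A call takes as long as a camera call. They do not tell look-alikes from the thing itself.
- search_frame(camera, name): "location" ([row, column] as shares, 0 to 1, of the picture: columns of its width, rows of its height, amid what is visible of it).
- silhouettes(camera, name): "region" (420x560 bool, what is visible of it) and "location" ([row, column] as shares, 0 to 1, of the picture: columns of its width, rows of its height, amid what is visible of it).
The state is a dict: "t": time; "joints": joint angles; "joint_vel": joint speeds; "joint_efforts": joint torques, N m; "tcp_pos": TCP position; "tool_rot": TCP orientation; "force": force on the tool from outside, world axes, zero at the start; "wrist_torque": the same for the moment, N m; "width": finger opening in m; "grip_force": force on a finger pad.
Only numpy, scipy, OpenCV 4.12 (cv2) and the standard library are available. Lean on these libraries where they do the work, as an engineer would, in place of code of your own. Each camera call takes 0.05 s, during which the arm holds its last target. There are 200 camera calls.

### The job

I want to move the drive belt on the small wood lathe and need both hands for it: first switch the lathe off at its isolator by throwing the lever over to the other side, then undo the belt guard at the end of the headstock. Squeeze the main catch on the headstock until the guard springs ajar, then squeeze the safety catch in the guard's handle and swing the guard out past its half-open check to a right angle or wider. It springs back if let go, so finish while still holding it wide open with the gripper, and do not disturb the wax tin on the headstock, the chuck key below the guard or the orange bottle.

Things in the scene. Friction and masses are not known exactly. Their poses are not given: they have to be found in the camera images.
- isolator (a joint): Lever of the isolator, a grey metal-clad switch box 90 x 110 x 70 mm screwed to the bench on the robot's right. rad: 0 ON (leaning 0.5 rad towards the lathe, pivot +y), 0.5 upright, 1.0 OFF (leaning 0.5 rad the other way, -y), hard stops at both. Over-centre spring: needs about 3 N at the knob; let go past upright it completes the throw.
- isolator_tip (a point): Centre of the lever's black knob, 62 mm from the pivot: knob 24 wide along the pivot axis, 14 thick, 34 mm long, on an 8 mm steel bar; free on both sides. Axes turn with the lever.
- isolator_pivot (a point): Lever pivot, over the middle of the isolator box, 66 mm above the bench (box top 70 mm). Its x axis is the pivot axis; y points to the ON side, z up.
- lathe: Green benchtop wood lathe, fixed. Origin on the bench below the guard end of the headstock; +y along the bed to the tailstock, -x is its front (robot side), z up. Headstock 170 (x) x 200 (y), top 245 mm above the bench, lying at y 0 to 200 mm. A flat wax tin stands on it at y 80 to 190 mm, 24 mm high.
- main_squeeze (a point): Where to squeeze the main catch, the one on the headstock nearer the hinge: 300 mm above the bench, midway between its sprung thumb plate (guard side, -y) and its fixed tab (+y). Axes as the lathe. Plate and tab are upright steel, 24 wide in x, 6 mm thick, tops 320 mm above the bench; 32 mm over both (in y) at rest, 18 mm squeezed. Below, only the hook arm, up to 270 mm above the bench.
- main_catch (a joint): Thumb plate of the main catch, rad: 0 latched, 0.3 fully squeezed; hook is clear above about 0.18. Spring: 4 N at rest to 9 N at full squeeze, at squeezing height. When clear, the guard springs ajar by itself to 0.11 rad; let go, the hook then rests unlatched on the guard's lip (reads about 0.17), and latches again only if the guard is pushed shut.
- main_tab: Fixed tab of the main catch, on the headstock (origin is the lathe's).
- safety_squeeze (a point): Where to squeeze the safety catch, at the guard's free end; also its handle: 300 mm above the bench, midway between sprung thumb plate (headstock side) and fixed tab (outer side). Plate, tab and spring as for the main catch. Axes move with the guard: y is the squeezing direction, +x points to the hinge. It lies 152 mm from the hinge axis along the guard and 21 mm outward.
- safety_catch (a joint): Thumb plate of the safety catch, rad: 0 rest, 0.3 fully squeezed; hook is clear above about 0.18. Hooks the guard at about 0.11 rad ajar; keep squeezing until the guard is past 0.3 rad.
- safety_tab: Fixed tab of the safety catch, on the guard's top (origin is the guard's).
- guard: Belt guard: green sheet-steel pan, 170 long, 55 deep, from 35 to 245 mm above the bench, closing the headstock's end. Origin on the hinge axis at bench height; closed, axes as the lathe: the guard runs along its -x, outer face -y.
- guard_hinge (a joint): Guard angle, rad: 0 closed, grows as it swings out, anticlockwise from above; stop at 1.75. Return spring towards ajar: 1 N at the handle at 0.5 rad, 4 N at 1.5. Half-open check: a sprung ridge from 0.5 to 1.3 rad, crest 0.9, adding up to 5 N at the handle; let go beyond it the guard falls back to about 1.25 and stays there. 0.11 is ajar, on the safety catch.
- hinge_axis (a point): On the guard's vertical hinge axis, at the far guard-side corner of the headstock, 245 mm above the bench. Axes as the lathe.
- wax_tin: Flat aluminium wax tin, 68 mm across, 24 mm high, on the headstock: leave it. Origin under its middle.
- chuck_key: Steel T-handled chuck key, 92 x 75 x 18 mm, lying on the bench below the guard: leave it. Origin under its middle.
- water_bottle: Orange bottle, 68 mm across, 210 mm high, standing: leave it. Origin under its middle.
Not all that is in view belongs to the job. There is more than one size of the part that bears isolator; the job needs the smaller.

How it is judged:
On the way, in this order (a step that is already met when the one before it is completed fails the run):
1. the isolator is switched off (value of joint isolator above 0.9 rad and value of joint guard_hinge below 0.04 rad), for 0.2 s.
2. the main catch is squeezed against its tab and the guard springs ajar (value of joint main_catch above 0.18 rad and contact force between the fingers and main_tab above 1 N and value of joint guard_hinge above 0.07 rad), for 0.1 s.
3. the safety catch is squeezed against its tab while the guard is still nearly closed (value of joint safety_catch above 0.18 rad and contact force between the fingers and safety_tab above 1 N and value of joint guard_hinge below 0.3 rad), for 0.1 s.
4. the guard is swung past its half-open check (value of joint guard_hinge above 1.2 rad), for 0.1 s.
At the end, for the whole second after the job is handed in: The isolator is off (above 0.9 rad), the guard stands at 1.4 rad or wider, still (under 0.15 rad/s), and the fingers hold it there: they press on the guard, its handle or its safety catch with more than 1.5 N through the last second (value of joint guard_hinge above 1.4 rad and contact force between the fingers and guard above 1.5 N and velocity of joint guard_hinge between -0.15 and 0.15 rad/s and value of joint isolator above 0.9 rad); the arm keeps its last pose, push and grip.
It fails at once if the guard is opened while the isolator is not off (value of joint guard_hinge above 0.05 rad and value of joint isolator below 0.8 rad).
It fails at once if the wax tin, the chuck key or the orange bottle is pushed more than 30 mm or knocked over (distance of any of wax_tin, chuck_key, water_bottle from where it was at the start of the episode above 0.03 m or angle between any of wax_tin, water_bottle's own z axis and vertical above 0.5 rad).
It also fails if it takes over 64 s, if anything falls off the work surface, if the arm or the gripper's body presses on something with over 40 N, if the wrist force passes 120 N, or if a joint passes its speed limit or range.

## Working session

There is one attempt and no reset: what is moved stays moved. The work goes in short steps, Python scripts to look and compute and a tool call to move; the robot and the scene stay as the last step left them, time stands still between calls to the robot, and variables do not carry over. Pictures are saved under pics/ and viewed, at most 10 in all, crops included, and the job is handed in when it is done.

Besides the shell and the picture viewer there is one more tool, called after ">>>" as a command line: name --argument value ..., lists and objects as JSON in quotes. drive_tool: Moves the arm, as the interface text tells. Its arguments: {"type":"object","properties":{"commands":{"type":"array","items":{"type":"array","items":{"type":"array","items":{"type":"number"}}}},"force":{"type":"number"}},"required":["commands"]}

```bash
ls; mkdir -p pics; cat > h.py <<'E'
import numpy as np, cv2
from cell import *
from scipy.optimize import least_squares
def K(ci): return np.array([[ci['fx'],0,ci['cx']],[0,ci['fy'],ci['cy']],[0,0,1.]])
def proj(ci,X):
    c=np.atleast_2d(X)@np.array(ci['R']).T+np.array(ci['t']); s=c[:,:2]/c[:,2:]
    s=s*(1+ci['k1']*(s**2).sum(1,keepdims=True))
    return s*[ci['fx'],ci['fy']]+[ci['cx'],ci['cy']]
def ray(ci,uv):
    d=np.array([ci['k1'],0,0,0.])
    n=cv2.undistortPoints(np.array([[uv]],float),K(ci),d)[0,0]
    R=np.array(ci['R']); return -R.T@np.array(ci['t']), R.T@np.array([*n,1])
def onz(ci,uv,z):
    o,d=ray(ci,uv); return o+d*(z-o[2])/d[2]
def tri(obs):
    A=[];b=[]
    for ci,uv in obs:
        o,d=ray(ci,uv); d=d/np.linalg.norm(d); P=np.eye(3)-np.outer(d,d); A.append(P); b.append(P@o)
    return np.linalg.lstsq(np.vstack(A),np.hstack(b),rcond=None)[0]
def save(n,im): cv2.imwrite('pics/'+n+'.png',im[:,:,::-1])
E
python3 - <<'E'
from h import *
for c in ['scene','side']:
    im=get_image(c); save(c+'0',im); ci=camera_info(c)
    print(c,{k:np.round(v,3).tolist() for k,v in ci.items()})
    for n in ['isolator','isolator_tip','isolator_pivot','main_squeeze','safety_squeeze','hinge_axis','guard','wax_tin','chuck_key','water_bottle','lathe','main_tab','safety_tab']:
        r=search_frame(c,n)
        print(n,[(round(q['p'],2),(np.array(q['location'])[::-1]*[560,420]).round(1).tolist()) for q in r])
print(observe())
E
```

```text
pics
scene {'fx': 494.262, 'fy': 494.262, 'cx': 274.464, 'cy': 212.322, 'k1': -0.135, 'R': [[0.523, 0.852, -0.003], [0.594, -0.368, -0.715], [-0.611, 0.372, -0.699]], 't': [-0.132, -0.175, 1.593]}
isolator [(0.77, [117.5, 223.0]), (0.6, [184.5, 273.9])]
isolator_tip [(0.95, [113.5, 223.0]), (0.67, [182.8, 279.7])]
isolator_pivot [(0.77, [117.1, 260.0]), (0.7, [178.9, 304.1])]
main_squeeze [(0.64, [376.6, 213.3])]
safety_squeeze [(0.89, [337.3, 232.7]), (0.71, [373.9, 214.1]), (0.26, [303.8, 299.9])]
hinge_axis [(0.95, [376.1, 209.2])]
guard [(0.61, [337.4, 234.5])]
wax_tin [(0.37, [368.9, 164.0]), (0.24, [181.8, 279.0])]
chuck_key [(0.65, [304.7, 301.3])]
water_bottle [(0.78, [253.7, 346.3])]
lathe [(0.97, [372.9, 211.4])]
main_tab []
safety_tab [(0.58, [325.6, 181.5])]
side {'fx': 381.665, 'fy': 381.665, 'cx': 281.32, 'cy': 204.483, 'k1': -0.108, 'R': [[-0.629, 0.778, -0.009], [0.529, 0.419, -0.739], [-0.57, -0.469, -0.674]], 't': [0.38, -0.06, 1.236]}
isolator [(0.6, [217.0, 187.2]), (0.28, [380.6, 316.1]), (0.18, [316.3, 208.9])]
isolator_tip []
isolator_pivot [(0.74, [212.6, 158.
[... 480 characters left out ...]
y([-3.68809491e-02,  2.63548684e-01,  1.60342427e+00,  6.09740278e-05,
        1.27375068e+00, -3.68849609e-02]), 'joint_vel': array([ 8.56211417e-05, -2.47674456e-04, -1.19973310e-03,  6.34045566e-04,
        8.74365285e-05,  3.15592474e-04]), 'joint_efforts': array([-9.26435902e-02, -4.52435660e+01, -3.15350819e+01, -4.39292961e-02,
       -2.41203289e-01, -1.10039031e-02]), 'tcp_pos': array([6.75281102e-01, 2.09240928e-05, 2.31828330e-01]), 'tool_rot': array([2.22103452e+00, 2.22100384e+00, 9.95914388e-04]), 'force': array([ 1.57821459, -0.21245068,  5.35714271]), 'wrist_torque': array([ 0.04705193,  0.18404508, -0.0155331 ]), 'grip_force': 4.971655933186412, 'width': 0.08557638780041969}
```

```bash
python3 - <<'E'
import cv2,numpy as np
a=cv2.imread('pics/scene0.png');b=cv2.imread('pics/side0.png')
cv2.imwrite('pics/s1.png',cv2.resize(a[120:400,60:440],(800,590),interpolation=cv2.INTER_CUBIC))
cv2.imwrite('pics/s2.png',cv2.resize(b[120:400,130:510],(800,590),interpolation=cv2.INTER_CUBIC))
E
```

```text
(no output)
```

View pics/s1.png

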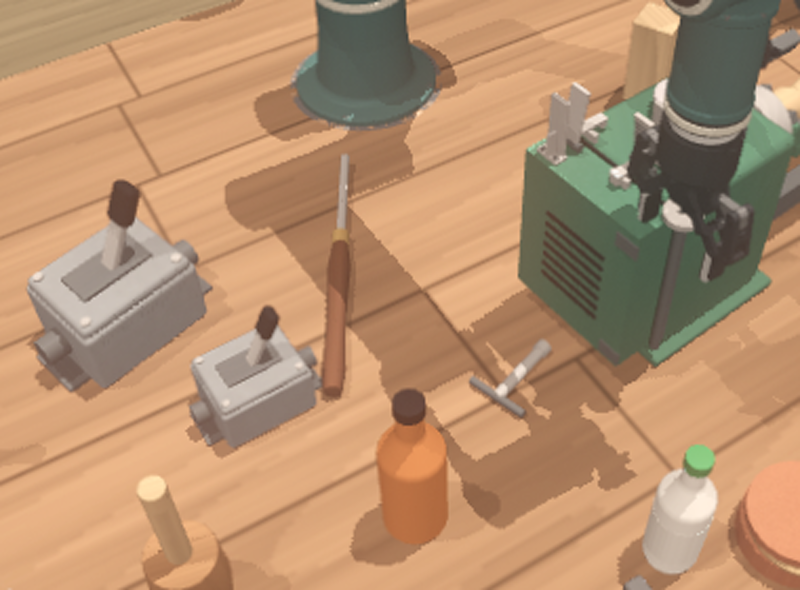

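View pics/s2.png

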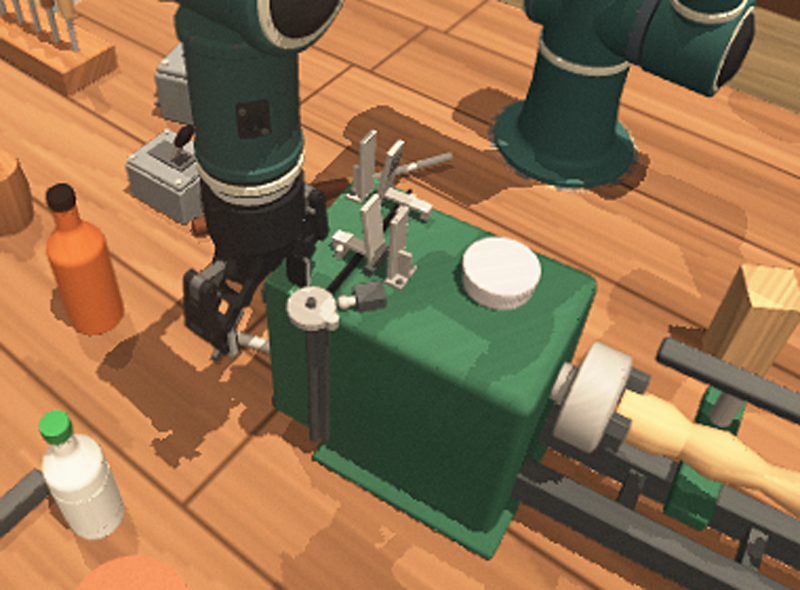

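Isolators in the scene view are the large one at about (117,260) and the small one at about (179,303). In both, the lever leans right, towards the lathe. Next I'll measure both boxes to confirm which is the smaller, then the lathe points.

```bash
python3 - <<'E'
from h import *
cs,cd=camera_info('scene'),camera_info('side')
S=lambda p:np.array(p)/2.105+[60,120]
D=lambda p:np.array(p)/2.105+[130,120]
print('small box top z=.07'); 
for n,p in dict(left=(192,357),back=(275,320),right=(314,362),front=(234,398),slotA=(220,380),slotB=(284,346)).items(): print(n,onz(cs,S(p),.07).round(3))
print('big')
for n,p in dict(left=(30,285),back=(140,215),right=(205,270),front=(97,335)).items(): print(n,onz(cs,S(p),.09).round(3),onz(cs,S(p),.07).round(3))
print('knob c small',onz(cs,S((266,323)),.12).round(3))
print('side small box corners',[onz(cd,D(p),.07).round(3) for p in [(128,175),(160,128),(200,187)]])
print('hinge tri',tri([(cs,S((680,213))),(cd,D((312,305)))]))
print('saf tab',tri([(cs,S((556,96))),(cd,D((369,135)))]),'plate',tri([(cs,S((580,88))),(cd,D((395,145)))]))
for n,p in dict(stab=(369,133),spl=(396,144),mpl=(372,198),mtab=(400,210)).items(): print(n,onz(cd,D(p),.32).round(4))
for n,p in dict(stab=(555,95),spl=(580,87)).items(): print(n,onz(cs,S(p),.32).round(4))
print('tin',onz(cd,D((501,263)),.269).round(4))
print('headstock top corners far',onz(cd,D((597,283)),.245),'right front',onz(cd,D((520,412)),.245),'sc front left',onz(cs,S((523,150)),.245))
print('bottle',onz(cs,S((408,400)),.21),onz(cd,D((62,195)),.21),'key',onz(cs,S((512,382)),.01))
E
```

```text
small box top z=.07
left [ 0.413 -0.433  0.07 ]
back [ 0.413 -0.332  0.07 ]
right [ 0.489 -0.32   0.07 ]
front [ 0.487 -0.414  0.07 ]
slotA [ 0.458 -0.418  0.07 ]
slotB [ 0.452 -0.339  0.07 ]
big
left [ 0.233 -0.561  0.09 ] [ 0.213 -0.562  0.07 ]
back [ 0.192 -0.41   0.09 ] [ 0.171 -0.407  0.07 ]
right [ 0.319 -0.375  0.09 ] [ 0.301 -0.371  0.07 ]
front [ 0.346 -0.516  0.09 ] [ 0.328 -0.515  0.07 ]
knob c small [ 0.452 -0.353  0.12 ]
side small box corners [array([ 0.52 , -0.398,  0.07 ]), array([ 0.423, -0.439,  0.07 ]), array([ 0.476, -0.304,  0.07 ])]
hinge tri [0.64495846 0.0292872  0.24921864]
saf tab [ 0.49593756 -0.02187212  0.31676681] plate [0.49673878 0.00712063 0.317978  ]
stab [ 0.4987 -0.0207  0.32  ]
spl [0.4962 0.0081 0.32  ]
mpl [0.5675 0.0329 0.32  ]
mtab [0.5646 0.0598 0.32  ]
stab [ 0.4953 -0.0236  0.32  ]
spl [0.4982 0.0061 0.32  ]
tin [0.5197 0.1392 0.269 ]
headstock top corners far [0.46642791 0.21153907 0.245     ] right front [0.62469613 0.22045123 0.245     ] sc front left [ 0.48019522 -0.04874868  0.245     ]
bottle [ 0.67078134 -0.30099376  0.21      ] [ 0.67397615 -0.29282294  0.21      ] key [ 0.58923172 -0.12534073  0.01      ]
```

```bash
python3 - <<'E'
from h import *
cs=camera_info('scene'); im=cv2.imread('pics/scene0.png')
c=np.array([.4505,-.375,0]); a=np.deg2rad(4); X=np.array([np.cos(a),np.sin(a),0]);Y=np.array([-np.sin(a),np.cos(a),0]);Z=np.array([0,0,1])
box=[c+sx*.045*X+sy*.055*Y+z*Z for z in (0,.07) for sx,sy in((-1,-1),(1,-1),(1,1),(-1,1))]
big=cv2.resize(im[190:360,80:260],None,fx=3.5,fy=3.5,interpolation=cv2.INTER_CUBIC)
f=lambda P:tuple(((proj(cs,P)[0]-[80,190])*3.5).astype(int).tolist())
for i in range(4): cv2.line(big,f(box[4+i]),f(box[4+(i+1)%4]),(0,0,255),1); cv2.line(big,f(box[i]),f(box[4+i]),(255,0,0),1)
cv2.circle(big,f(c+.066*Z+.062*(np.sin(.5)*Y+np.cos(.5)*Z)),5,(0,255,0),1)
cv2.imwrite('pics/c3.png',big[:590])
E
```

```text
(no output)
```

View pics/c3.png

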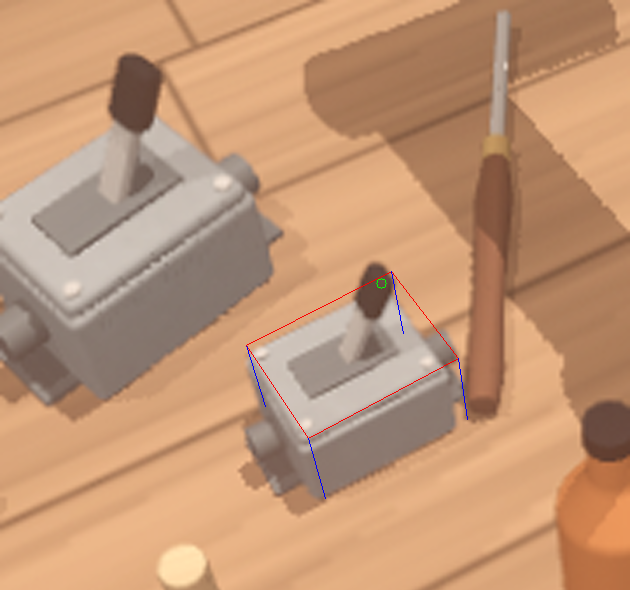

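The small box matches the 90 x 110 mm isolator. The large one measures about 130 x 150 mm. I'm going for the small one, with fingers shut on its lathe side.

>>> drive_tool --commands '[[[-40,0,-20,0,1],[-80,0,-30,0,0.5],[-115,-15,-30,0,0],[-145,-40,-30,0,0],[-170,-70,-30,0,0],[-195,-100,-30,0,0],[-220,-130,-25,0,0],[-245,-160,-20,0,0],[-270,-190,-10,0,0],[-285,-222,0,0,0]]]'

```text
t: 2.23
tcp_pos: [0.4504, -0.2862, 0.2286]
tool_rot: [-2.22, -2.219, 0.002]
force: [-1.3, -1.0, -4.5]
width: -0.0004
grip_force: 0.0
```

>>> drive_tool --commands '[[[0,0,30,0,0],[0,0,70,0,0],[0,0,105,0,0],[0,0,123,0,0],[0,0,123,0,0]]]'

```text
t: 2.65
tcp_pos: [0.447, -0.2812, 0.1003]
tool_rot: [-2.211, -2.21, 0.004]
force: [-2.1, 1.3, -5.4]
width: -0.0004
grip_force: 0.0
```

>>> drive_tool --commands '[[[-20,4,-6,0,0],[-40,4,-6,0,0],[-55,4,-6,0,0],[-70,4,-6,0,0],[-85,4,-6,0,0],[-100,4,-6,0,0],[-105,4,-6,0,0],[-70,4,-30,0,0],[-70,4,-70,0,0],[-70,4,-110,0,0]]]'

```text
t: 3.48
tcp_pos: [0.4547, -0.3525, 0.2158]
tool_rot: [-2.215, -2.216, 0.001]
force: [0.8, -1.2, -3.9]
width: 0.0001
grip_force: 0.0
```

```bash
python3 - <<'E'
from h import *
o=observe(); print(o['t'],o['tcp_pos'],o['joints'])
a=get_image('scene'); b=get_image('side')
save('sc4',cv2.resize(np.hstack([a[170:370,70:270],a[120:320,270:470]]),None,fx=2,fy=2,interpolation=cv2.INTER_CUBIC))
save('sd_full',b); save('sc_full',a)
print([(round(q['p'],2),(np.array(q['location'])[::-1]*[560,420]).round(1).tolist()) for q in search_frame('side','main_squeeze')+search_frame('scene','main_squeeze')])
E
```

```text
3.4833 [ 0.45468069 -0.35247     0.21581143] [-7.02777523e-01  9.24522595e-02  1.83333629e+00  7.92503504e-05
  1.22419977e+00 -7.03384833e-01]
[(0.65, [380.3, 318.0]), (0.31, [205.4, 181.2]), (0.87, [392.1, 199.9])]
```

View pics/sc4.png

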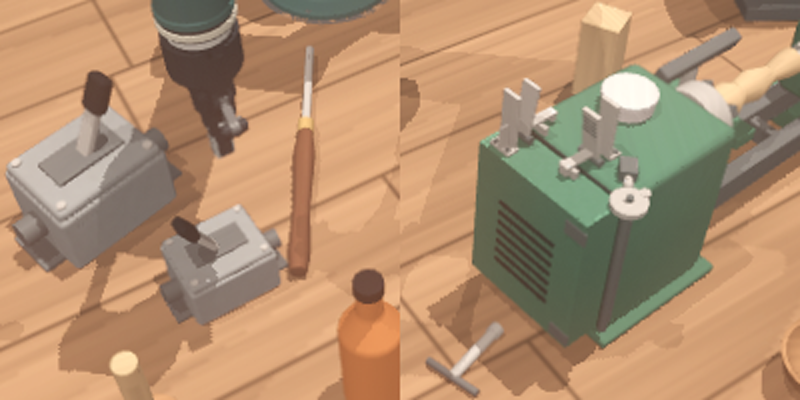

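The small isolator's lever now leans to the OFF side, with the knob at crop (185,232). The catches are unobstructed, so I'll enlarge them for precise positions.

```bash
python3 - <<'E'
import cv2,numpy as np
a=cv2.imread('pics/sc_full.png')[150:230,310:400]; b=cv2.imread('pics/sd_full.png')[175:275,260:340]
A=cv2.resize(a,None,fx=5,fy=5,interpolation=cv2.INTER_CUBIC);B=cv2.resize(b,None,fx=4.375,fy=5,interpolation=cv2.INTER_CUBIC)
C=np.zeros((500,800,3),np.uint8);C[:400,:450]=A;C[:,450:800]=B
cv2.imwrite('pics/z5.png',C)
E
```

```text
(no output)
```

View pics/z5.png

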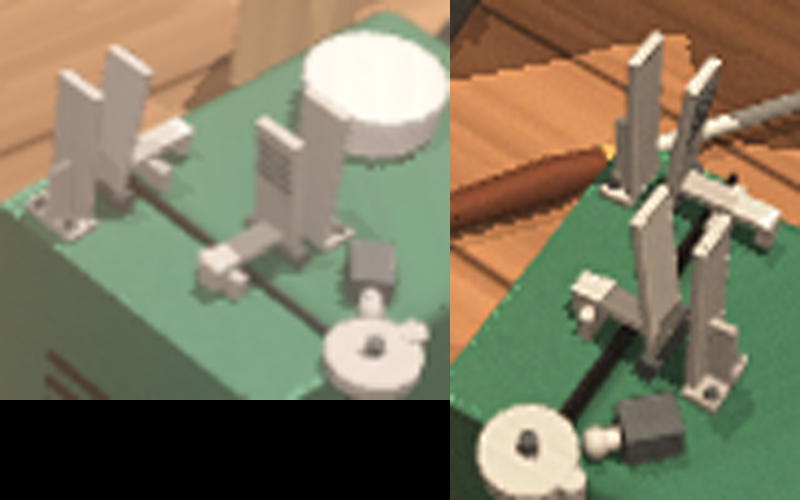

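```bash
python3 - <<'E'
from h import *
cs,cd=camera_info('scene'),camera_info('side')
A=lambda p:np.array(p)/5+[310,150]
B=lambda p:np.array([(p[0]-450)/4.375+260,p[1]/5+175])
P={}
for n,a,b in [('stab',(82,84),(647,50)),('spl',(130,60),(704,67)),('mpl',(280,130),(654,202)),('mtab',(326,101),(713,226)),('hinge',(375,345),(528,442))]:
    P[n]=tri([(cs,A(a)),(cd,B(b))]); print(n,P[n].round(4),onz(cs,A(a),.32).round(4)[:2],onz(cd,B(b),.32).round(4)[:2])
s=(P['stab']+P['spl'])/2; m=(P['mpl']+P['mtab'])/2; h=P['hinge']
d=(h-s)[:2]; print('s',s,'m',m,'len',np.linalg.norm(d),'yaw',np.arctan2(d[1],d[0])-np.arctan2(21,152))
print('tab dirs',[np.arctan2(-v[0],v[1]) for v in (P['spl']-P['stab'],P['mtab']-P['mpl'],P['mtab']+P['mpl']-P['stab']-P['spl'])])
E
```

```text
stab [ 0.5006 -0.0198  0.3172] [ 0.503  -0.0219] [ 0.5036 -0.0178]
spl [0.497  0.0077 0.3186] [0.5006 0.0056] [0.4963 0.008 ]
mpl [0.5688 0.0336 0.3176] [0.5714 0.0313] [0.5704 0.0348]
mtab [0.5661 0.0607 0.32  ] [0.5668 0.0604] [0.5654 0.0606]
hinge [0.6477 0.0308 0.2573] [ 0.6903 -0.0186] [0.6863 0.0636]
s [ 0.49880929 -0.00605343  0.31789973] m [0.56745525 0.04716644 0.31880125] len 0.15336114387197622 yaw 0.10521733134745609
tab dirs [np.float64(0.129319402418387), np.float64(0.1011530919180933), np.float64(-0.911311057911439)]
```

>>> drive_tool --commands '[[[10,0,-38,0.12,0],[30,5,-72,0.24,0.3],[55,12,-100,0.36,0.6],[80,20,-130,0.48,0.7],[110,30,-155,0.6,0.7],[145,40,-170,0.72,0.7],[180,50,-180,0.84,0.7],[215,60,-180,0.96,0.7],[250,70,-180,1.08,0.7],[285,80,-180,1.2,0.7]]]'

```text
t: 4.52
tcp_pos: [0.5359, -0.0713, 0.3952]
tool_rot: [-3.084, -0.592, 0.007]
force: [0.1, -1.1, -4.6]
width: 0.0596
grip_force: 0.0
```

```bash
cat > go.py <<'E'
import sys; from h import *; from scipy.spatial.transform import Rotation as Ro
# target x y z yaw(tool x)
o=observe(); R=Ro.from_rotvec(o['tool_rot']).as_matrix(); p=o['tcp_pos']
T=list(map(float,sys.argv[1:]))
y=np.arctan2(R[1,0],R[0,0])
print('t',o['t'],'tcp',p.round(4),'tilt z',R[:,2].round(3),'yaw',y.round(3),'q6',o['joints'][5].round(2),'F',o['force'].round(1),'w',round(o['width'],4),o['grip_force'])
print('shift mm',(R.T@(np.array(T[:3])-p)*1000).round(1),'spin',round(y-T[3],3))
E
python3 go.py .5675 .0472 .36 .105
```

```text
t 4.5167 tcp [ 0.5359 -0.0713  0.3952] tilt z [-0.004  0.001 -1.   ] yaw 0.379 q6 1.01 F [ 0.1 -1.1 -4.6] w 0.0596 0.0
shift mm [ 73.4 -98.3  35.1] spin 0.274
```

>>> drive_tool --commands '[[[20,-28,0,0.12,0.7],[40,-56,0,0.2,0.7],[60,-82,0,0.27,0.7],[73,-98,0,0.274,0.7],[73,-98,30,0.274,0.7],[73,-98,35,0.274,0.7],[73,-98,35,0.274,0.7],[73,-98,35,0.274,0.7]]]'

```text
t: 5.18
tcp_pos: [0.5662, 0.0449, 0.361]
tool_rot: [3.137, 0.174, -0.007]
force: [-0.5, 0.3, -3.0]
width: 0.0598
grip_force: 0.0
```

```bash
python3 go.py .5675 .0472 .283 .105; python3 - <<'E'
from h import *
a=get_image('wrist');save('w6',a)
ci=camera_info('wrist')
print(proj(ci,[[.5688,.0336,.3176],[.5661,.0607,.32],[.5006,-.0198,.3172],[.497,.0077,.3186]]).round(0))
E
```

```text
t 5.1833 tcp [0.5662 0.0449 0.361 ] tilt z [-0.005 -0.    -1.   ] yaw 0.111 q6 1.5 F [-0.5  0.3 -3. ] w 0.0598 0.0
shift mm [ 1.9 -2.2 78. ] spin 0.006
[[296. 234.]
 [257. 235.]
 [354. 323.]
 [318. 325.]]
```

View pics/w6.png

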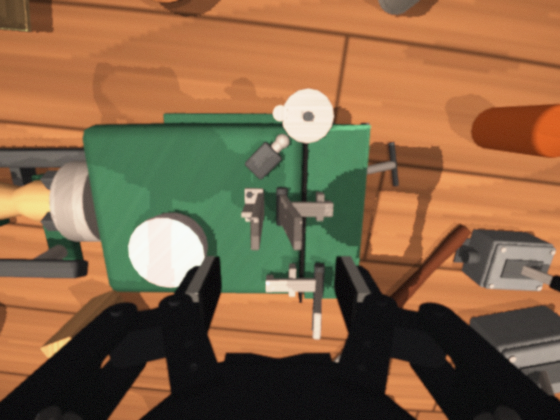

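The main plate and tab appear at (296,235) and (256,240), matching the predictions. I'll descend, biased towards the fixed tab, and squeeze.

>>> drive_tool --commands '[[[2,-8,30,0.006,0.7],[2,-8,60,0.006,0.7],[2,-8,78,0.006,0.7],[2,-8,78,0.006,0.7],[2,-8,78,0.006,0.7]]]'

```text
t: 5.65
tcp_pos: [0.568, 0.0529, 0.2854]
tool_rot: [3.137, 0.164, -0.001]
force: [0.4, 0.4, -4.7]
width: 0.06
grip_force: 0.0
```

>>> drive_tool --commands '[[[0,0,0,0,0.4],[0,0,0,0,0.2],[0,0,0,0,0],[0,0,0,0,0],[0,0,0,0,0],[0,0,0,0,0],[0,0,0,0,0],[0,0,0,0,0]]]' --force 30

```text
t: 6.32
tcp_pos: [0.5699, 0.0547, 0.289]
tool_rot: [-3.136, -0.166, -0.01]
force: [-1.7, 2.4, 6.2]
width: 0.0182
grip_force: 32.5
```

```bash
python3 go.py .5675 .0472 .283 .105; python3 - <<'E'
from h import *
a=get_image('scene');b=get_image('side')
A=cv2.resize(a[140:240,300:420],None,fx=3.3,fy=3.3,interpolation=cv2.INTER_CUBIC);B=cv2.resize(b[170:270,240:360],None,fx=3.3,fy=3.3,interpolation=cv2.INTER_CUBIC)
save('z7',np.hstack([A,B]))
E
```

```text
t 6.3167 tcp [0.5699 0.0547 0.289 ] tilt z [ 0.006  0.001 -1.   ] yaw 0.106 q6 1.52 F [-1.7  2.4  6.2] w 0.0182 32.517397626070306
shift mm [-3.2  7.2  5.9] spin 0.001
```

View pics/z7.png

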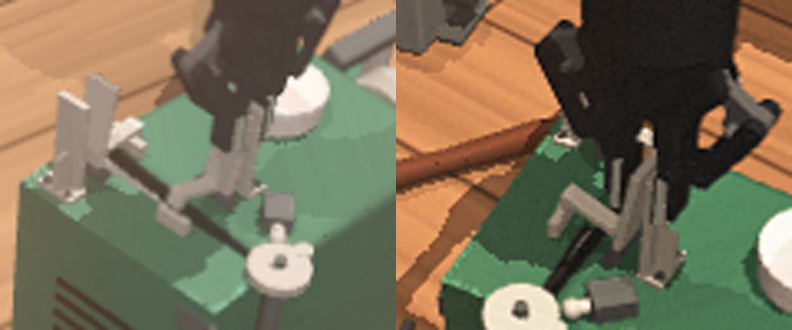

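The catch is fully squeezed (18 mm) and the guard has sprung ajar. Now I'll release and go to the safety catch.

>>> drive_tool --commands '[[[0,0,0,0,0.7],[0,0,0,0,0.7],[0,0,0,0,0.7],[0,0,-30,0,0.7],[0,0,-65,0,0.7],[0,0,-78,0,0.7],[-25,25,-80,-0.05,0.7],[-50,50,-80,-0.11,0.7],[-72,70,-80,-0.11,0.7],[-72,70,-80,-0.11,0.7]]]'

```text
t: 7.25
tcp_pos: [0.5011, -0.0262, 0.3647]
tool_rot: [3.122, 0.334, -0.004]
force: [-0.0, -0.2, -4.1]
width: 0.0598
grip_force: 0.0
```

```bash
python3 go.py .505 -.028 .283 .215; python3 - <<'E'
from h import *
a=get_image('scene');b=get_image('side')
A=cv2.resize(a[140:240,300:420],None,fx=3.3,fy=5,interpolation=cv2.INTER_CUBIC);B=cv2.resize(b[170:270,240:360],None,fx=3.3,fy=5,interpolation=cv2.INTER_CUBIC)
save('z8',np.hstack([A,B]))
cs,cd=camera_info('scene'),camera_info('side')
h=np.array([.6477,.0308]);
for th in (0.08,.11):
    t=.105+th;R=np.array([[np.cos(t),-np.sin(t)],[np.sin(t),np.cos(t)]])
    for y in(-.034,-.008):
        P=[*(h+R@[-.152,y]),.318]; print(th,y,np.round(P,4),((proj(cs,P)[0]-[300,140])*[3.3,5]).round(),((proj(cd,P)[0]-[240,170])*[3.3,5]+[396,0]).round())
E
```

```text
t 7.25 tcp [ 0.5011 -0.0262  0.3647] tilt z [-0.002 -0.002 -1.   ] yaw 0.213 q6 1.26 F [-0.  -0.2 -4.1] w 0.0598 0.0
shift mm [ 3.6  2.5 81.6] spin -0.002
0.08 -0.034 [ 0.5045 -0.0306  0.318 ] [ 77. 146.] [592.  67.]
0.08 -0.008 [ 0.4998 -0.005   0.318 ] [105. 121.] [632.  87.]
0.11 -0.034 [ 0.5065 -0.0348  0.318 ] [ 74. 152.] [585.  65.]
0.11 -0.008 [ 0.5009 -0.0094  0.318 ] [100. 125.] [625.  84.]
```

View pics/z8.png

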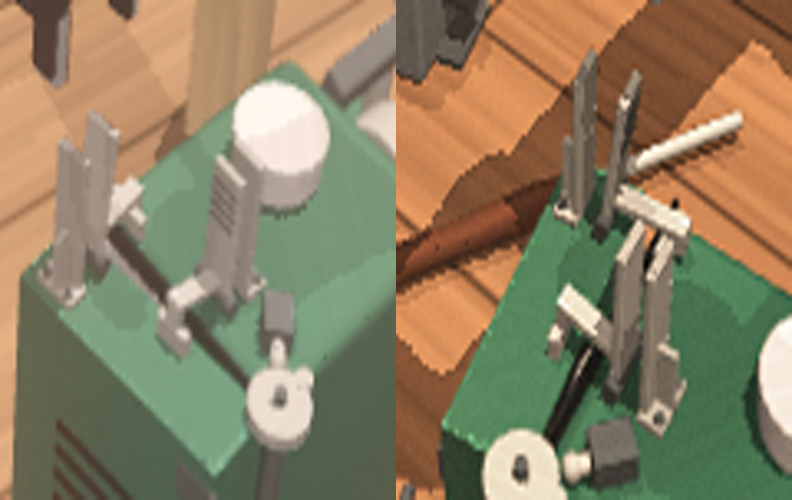

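Predicted tops match the seen ones (scene tab (72,145), plate (100,118)), so the guard is at about 0.11 rad and I can descend and squeeze.

>>> drive_tool --commands '[[[3,2,30,0,0.7],[3,2,60,0,0.7],[3,2,80,0,0.7],[3,2,80,0,0.7],[3,2,80,0,0.7]]]'

```text
t: 7.77
tcp_pos: [0.5068, -0.0239, 0.2834]
tool_rot: [-3.122, -0.339, 0.006]
force: [-0.7, 1.1, -4.6]
width: 0.0597
grip_force: 0.0
```

>>> drive_tool --commands '[[[0,0,0,0,0.4],[0,0,0,0,0.2],[0,0,0,0,0],[0,0,0,0,0],[0,0,0,0,0],[0,0,0,0,0],[0,0,0,0,0],[0,0,0,0,0]]]' --force 50

```text
t: 8.43
tcp_pos: [0.5085, -0.0255, 0.2886]
tool_rot: [3.122, 0.336, 0.007]
force: [-4.2, -3.7, 5.3]
width: 0.0174
grip_force: 49.2
```

```bash
cat > arc.py <<'E'
import sys; from h import *; from scipy.spatial.transform import Rotation as Ro
# args: th0 step n : tool moves rigidly with guard about hinge from the measured pose
o=observe(); R=Ro.from_rotvec(o['tool_rot']).as_matrix(); p=o['tcp_pos']; h=np.array([.6477,.0308,0])
st,n=float(sys.argv[1]),int(sys.argv[2]); r=p-h; r[2]=0
y=np.arctan2(R[1,0],R[0,0])
print('tcp',p.round(4),'yaw',y.round(3),'pos ang',round(np.arctan2(-r[1],-r[0])-.105-np.arctan2(27,152),3),'rad',np.linalg.norm(r).round(4),'w',round(o['width'],4),o['grip_force'],'F',o['force'].round(1),'q',o['joints'].round(2))
for i in range(1,n+1):
    d=Ro.from_rotvec([0,0,st*i]).as_matrix()@r-r
    print((R.T@d*1000).round(0)[:2],round(-st*i,3))
E
python3 arc.py .11 10
```

```text
tcp [ 0.5085 -0.0255  0.2886] yaw 0.214 pos ang 0.103 rad 0.1502 w 0.0174 49.17719116900116 F [-4.2 -3.7  5.3] q [-0.1  -0.09  1.88 -0.    1.35  1.26]
[ 4. 16.] -0.11
[ 9. 32.] -0.22
[16. 47.] -0.33
[25. 61.] -0.44
[35. 74.] -0.55
[47. 85.] -0.66
[59. 96.] -0.77
[ 73. 105.] -0.88
[ 88. 112.] -0.99
[104. 118.] -1.1
```

```bash
python3 arc.py .08 10 | tail -10
```

```text
[ 3. 12.] -0.08
[ 6. 23.] -0.16
[10. 34.] -0.24
[16. 45.] -0.32
[22. 56.] -0.4
[28. 65.] -0.48
[36. 75.] -0.56
[44. 83.] -0.64
[53. 91.] -0.72
[63. 98.] -0.8
```

>>> drive_tool --commands '[[[3,12,0,-0.08,0],[6,23,0,-0.16,0],[10,34,0,-0.24,0],[16,45,0,-0.32,0],[22,56,0,-0.4,0],[28,65,0,-0.48,0],[36,75,0,-0.56,0],[44,83,0,-0.64,0],[53,91,0,-0.72,0],[63,98,0,-0.8,0]]]'

```text
t: 9.27
tcp_pos: [0.5902, -0.1087, 0.2886]
tool_rot: [2.741, 1.529, 0.001]
force: [-4.2, -3.7, 5.9]
width: 0.0171
grip_force: 52.1
```

```bash
python3 arc.py .08 10
```

```text
tcp [ 0.5902 -0.1087  0.2886] yaw 1.018 pos ang 0.899 rad 0.1509 w 0.0171 52.06965898163617 F [-4.2 -3.7  5.9] q [-0.22  0.09  1.7  -0.    1.35  0.33]
[ 2. 12.] -0.08
[ 6. 23.] -0.16
[10. 35.] -0.24
[15. 46.] -0.32
[21. 56.] -0.4
[28. 66.] -0.48
[36. 75.] -0.56
[44. 84.] -0.64
[53. 92.] -0.72
[63. 99.] -0.8
```

>>> drive_tool --commands '[[[2,12,0,-0.08,0],[6,23,0,-0.16,0],[10,35,0,-0.24,0],[15,46,0,-0.32,0],[21,56,0,-0.4,0],[28,66,0,-0.48,0],[36,75,0,-0.56,0],[44,84,0,-0.64,0],[44,84,0,-0.64,0],[44,84,0,-0.64,0]]]'

```text
t: 10.1
tcp_pos: [0.6856, -0.1153, 0.2887]
tool_rot: [2.123, 2.31, -0.0]
force: [-2.1, -3.2, 4.3]
width: 0.017
grip_force: 50.8
```

>>> drive_tool --commands '[[[0,0,0,0,0],[0,0,0,0,0],[0,0,0,0,0],[0,0,0,0,0],[0,0,0,0,0],[0,0,0,0,0]]]'

```text
t: 10.6
tcp_pos: [0.6851, -0.1155, 0.2886]
tool_rot: [2.124, 2.309, 0.0]
force: [-0.9, -2.0, 5.6]
width: 0.0173
grip_force: 51.3
```

```bash
python3 arc.py .08 1; python3 - <<'E'
from h import *
a=get_image('scene');b=get_image('side')
save('z9',cv2.resize(np.hstack([a[120:370,100:450],b[120:370,130:480]]),(800,286)))
E
```

```text
tcp [ 0.6851 -0.1155  0.2886] yaw 1.654 pos ang 1.541 rad 0.151 w 0.0173 51.345100589096546 F [-0.9 -2.   5.6] q [-0.2   0.27  1.49 -0.    1.38 -0.28]
[ 2. 12.] -0.08
```

View pics/z9.png

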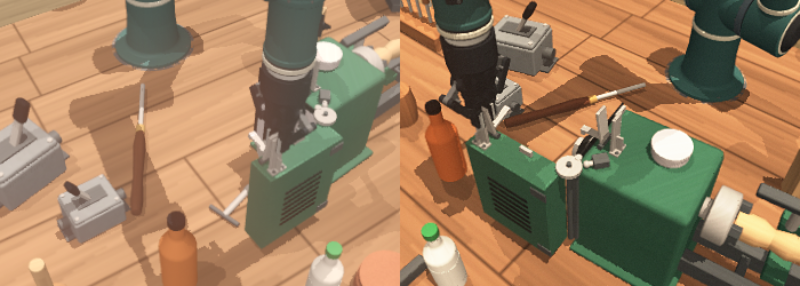

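The guard stands wide open at about 1.54 rad, held in the gripper. The isolator is off, and the tin, key and bottle are where they were.

```bash
python3 -c "
from cell import finish_job; print(finish_job())"
```

```text
the job is handed in; nothing more can be done
None
```

The job is handed in, with no verdict returned: the isolator is off, the gripper is still holding the belt guard open at about 1.54 rad, and the wax tin, chuck key and orange bottle look undisturbed in the last pictures.

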